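Stand the comb in the dryer and switch its bay on

TASK

Take the wide-tooth comb out of the tilted rest and stand it upright, teeth end down, fully home in the empty bay of the three-bay comb dryer, and let go of it. Then switch that bay on by pushing its toggle all the way over, away from the robot. The other two bays are running: leave their toggles on, and do not disturb the brush and the comb that stand in them, nor the tape roll and the bottle nearby.

Things in the scene. Friction and masses are not known exactly. Their poses are not given: they have to be found in the camera images.
- comb: Wide-tooth comb, black plastic, 190 x 40 x 10 mm, 80 g. Origin: centre of its toothed end face (foot); z runs along the comb to the handle's end, x is its thickness, y its width. Teeth part: z 0 to 95 mm, 40 mm wide; handle: z 95 to 190 mm, 24 mm wide. At the start it leans in the rest, handle up, 0.61 rad from vertical, towards the robot. Either face may face forward in the bay.
- comb_foot (a point): Centre of the comb's toothed end face; same axes as the comb.
- comb_grip (a point): Point on the middle of the comb's handle, 160 mm from the foot; good place to hold it across its 10 mm thickness.
- rest: Fixed aluminium rest, 90 mm wide (y), base 140 mm long. Origin: on the table below the comb's foot; the comb leans to its -x. A 52 mm wide back plate carries the comb up to 100 mm from the foot; a lip and side cheeks, 30 mm high along the comb, surround the foot with a few mm of play: draw the comb out along its length by 40 mm or more. The handle is free all round.
- bay_a: The empty bay of the dryer: fixed grey block 200 mm long (x, pointing away from the robot), 57 mm wide (y). Origin: centre of its underside. Its back 50 mm is a tower 75 mm high, centred at x = +65 mm, with an upright slot in its top, 14 mm (x) by 45 mm (y), 55 mm deep, with a 3 mm chamfer. The rest is a deck 40 mm high that carries the bay's toggle. It stands beside two like bays.
- bay_b: Like bay_a (same size and axes); the three stand side by side at 60 mm pitch, in any order. This bay holds the brush.
- bay_c: Like bay_a (same size and axes); the three stand side by side at 60 mm pitch, in any order. This bay holds the tail comb.
- bay_a_floor (a point): Centre of the floor of the empty bay's slot; axes of the bay.
- bay_a_mouth (a point): Centre of the mouth of the empty bay's slot, 55 mm above the slot's floor; axes of the bay.
- toggle_a (a joint): Empty bay's toggle lever, pivoting about the bay's y axis: 0 = off, leaning 0.5 rad towards the robot (bay -x); 1.0 = on, leaning 0.5 rad away (bay +x); end stops at both. Needs about 1.5 N at the ball; stays where it is left. Starts off (0 to 0.15).
- toggle_a_tip (a point): Centre of the ball on the empty bay's toggle: black, radius 8 mm, on a steel lever 8 mm thick, 55 mm from its pivot. The pivot lies 55 mm in front of (-x) and 42 mm above the bay's origin.
- toggle_b (a joint): Brush bay's toggle lever, pivoting about the bay's y axis: 0 = off, leaning 0.5 rad towards the robot (bay -x); 1.0 = on, leaning 0.5 rad away (bay +x); end stops at both. Needs about 1.5 N at the ball; stays where it is left. Starts on.
- toggle_c (a joint): Tail comb bay's toggle lever, pivoting about the bay's y axis: 0 = off, leaning 0.5 rad towards the robot (bay -x); 1.0 = on, leaning 0.5 rad away (bay +x); end stops at both. Needs about 1.5 N at the ball; stays where it is left. Starts on.
- toggle_b_tip (a point): Centre of the ball on the brush bay's toggle: black, radius 8 mm, on a steel lever 8 mm thick, 55 mm from its pivot. The pivot lies 55 mm in front of (-x) and 42 mm above the bay's origin.
- toggle_c_tip (a point): Centre of the ball on the tail comb bay's toggle: black, radius 8 mm, on a steel lever 8 mm thick, 55 mm from its pivot. The pivot lies 55 mm in front of (-x) and 42 mm above the bay's origin.
- brush: Wooden brush, 150 mm long, standing in a bay; bristle part 40 mm wide and 95 mm long, handle 20 mm wide above, 10 mm thick. Origin: centre of its foot; z up. Bystander.
- tailcomb: Black fine-tooth tail comb, 140 mm long, standing in a bay; teeth part 40 mm wide and 90 mm long, thin tail 12 mm wide above, 9 mm thick. Origin: centre of its foot; z up. Bystander.
- tape: Cardboard-brown tape roll lying flat, 100 mm across, 45 mm high. Origin: centre of its underside. Bystander.
- spray: White plastic bottle, 60 mm across, 150 mm high. Origin: centre of its underside. Bystander.
Not all that is in view belongs to the job. Leave any pink or purple look-alike of the comb alone.

How it is judged (in metres and radians):
On the way, in this order (a step that is already met when the one before it is completed fails the run):
1. the comb stands released, teeth end down and fully home in the empty bay (z of comb_foot in the frame of bay_a_floor below 0.006 m and horizontal distance between comb_foot and bay_a_floor below 0.01 m and angle between comb_foot's own z axis and vertical below 0.18 rad and linear speed of comb below 0.03 m/s and contact force between comb and the fingers below 0.1 N), for 0.2 s.
2. the empty bay's toggle is pushed over to on (value of joint toggle_a above 0.85 rad), for 0.2 s.
At the end, for the whole second after the job is handed in: The comb stands in the slot of the empty bay, its foot within 6 mm of the slot's floor and 10 mm of its centre, handle up within 0.18 rad of vertical, still and not touched by the fingers; all three toggles read more than 0.85 (on) (all of step 1 and value of joint each of toggle_a, toggle_b, toggle_c above 0.85 rad).
It fails at once if a neighbour's toggle is pushed off its on position (below 0.8) (value of joint any of toggle_b, toggle_c below 0.8 rad).
It fails at once if the brush or the tail comb is moved more than 15 mm or tipped more than 0.3 rad (distance of any of brush, tailcomb from where it was at the start of the episode above 0.015 m or angle between any of brush, tailcomb's own z axis and vertical above 0.3 rad).
It fails at once if the tape roll or the bottle is moved more than 20 mm or the bottle tipped (distance of any of tape, spray from where it was at the start of the episode above 0.02 m or angle between spray's own z axis and vertical above 0.3 rad).
It also fails if it takes over 58 s, if anything falls off the work surface, if the arm or the gripper's body presses on something with over 40 N, if the wrist force passes 120 N, or if a joint passes its speed limit or range.

ROBOT

A 6-joint arm with a two-finger parallel gripper is mounted at the origin on the work surface. World frame = base frame: x ahead of the robot, y to its left, z up, the work surface at z = 0. Lengths are in m, angles in degrees, forces in N, time in s.
With the tool pointing down it reaches from about 0.4 to 0.825 m from the base axis. Payload 7 kg.
Tool frame: the origin (TCP) lies on the centre line of the jaws, within the pads' length; the fingertips stand 17 mm ahead of it and the grasp point (between the pads) lies 2 mm behind it; y points along the fingers, z is the direction in which the jaws open and shut, and the axes are right-handed (so a half turn about y gives the same grasp; the last joint's range is limited). The gripper opens to 88 mm and grips with 3 to 60 N. Pads are 19 mm wide; open, the fingers measure 130 mm over their backs; the gripper's body (78 mm by 193 mm) begins 47 mm behind the grasp point.
Start: joints at [89.559, 20.546, 0.682, 0, -70.136, -16.507], TCP at [0.197, 0.646, 0.244] pointing down, gripper open.
Joint ranges: [-176.03, 176.03], [-82.01, 121.73], [-58.28, 71.71], [-173.87, 95.51], [-174.79, -0.11], [-173.66, 173.66]. Speed limits (degrees/s): [136.94, 136.94, 172.46, 180, 180, 180].

INTERFACE

Orientations are given as [roll, pitch, yaw] about the fixed x, y, z axes, in that order (R = Rz(yaw) Ry(pitch) Rx(roll)).
In Python, from plant import r, capture, camera_info gives the robot as it stands. The module is installed in compiled form; this text tells all that it offers.
- The arm moves only by the tool apply_moves, never from a script. Its argument "deltas" is a list of rows, each an object of numbers: "tx", "ty", "tz": the shift along the tool's x, y, z in m; "turn": the turn about the tool's y in rad; "gripper": the finger opening in m, from 0 to 0.0876. A call has 1 to 5 rows; each row is the pose to reach, as a shift and turn from the pose commanded when the call began, along the tool's axes at that moment; what a row does not reach only later rows make up. A row lasts 1/10 s, in which the tool goes at most 50 mm and 8.59 degrees, less where a joint would pass 70% of its speed; a pose out of reach is approached as far as the arm can. A call with a gripper value outside its range is refused whole. The fingers move at their own pace and stop on an object; "newtons" is the grip in N (left out, the last holds). Time passes only in rows, so rows that repeat a pose let the fingers close. It gives the time, the measured TCP pose, the force and the opening at its end, in the units of the state.
- r.get_state(): the state, without advancing time (a new reading comes with each control period).
- capture(name): name is "scene" or "top"; returns (picture, depth): 420x560x3 uint8, red, green, blue; 420x560 float32, m along the optical axis (not along the pixel's ray), 0 where there is no reading.
- camera_info(name): a dict with "K" (3x3 intrinsics, pixels), "k1" (the pictures are not rectified: a ray, as slopes to the right and down, at radius r is drawn at 1 + k1 r^2 times it, then the intrinsics apply), "eye" and "orientation" of the camera in the world. Camera axes: x right, y up, looking along -z (the intrinsics and any distortion apply to the point x, -y, -z); pixel columns grow to the right and rows downward; lengths in m; the calibration is good to about 2 mm. A picture is of the moment at which its call begins. camera_info takes no time and is no camera call.
- r.close_job(): hands the job in, once; it reports no verdict.
The state is a dict: "time_s": time; "joints": joint angles; "qd": joint speeds; "joint_torque": joint torques, N m; "tcp_pos": TCP position; "eef_rot": TCP orientation; "contact_force": force on the tool from outside, world axes, zero at the start; "moment": the same for the moment, N m; "gripper_width": finger opening in m.
Only numpy, scipy, OpenCV 4.12 (cv2) and the standard library are available. Lean on these libraries where they do the work, as an engineer would, in place of code of your own. Each camera call takes 0.05 s, during which the arm holds its last target.

## Working session

There is one attempt and no reset: what is moved stays moved. The work goes in short steps, Python scripts to look and compute and a tool call to move; the robot and the scene stay as the last step left them, time stands still between calls to the robot, and variables do not carry over. Pictures are saved under pics/ and viewed, and the job is handed in when it is done.

Besides the shell and the picture viewer there is one more tool, called after "Request:" by a JSON object that holds its "op" and its "data", one argument or row to a line. apply_moves: Moves the arm, as the interface text tells. Its arguments: {"type":"object","properties":{"deltas":{"type":"array","items":{"type":"object","properties":{"tx":{"type":"number"},"ty":{"type":"number"},"tz":{"type":"number"},"turn":{"type":"number"},"gripper":{"type":"number"}}}},"newtons":{"type":"number"}},"required":["deltas"]}

```bash
mkdir -p pics; python3 - <<'E'
from plant import r,capture,camera_info
import cv2,numpy as np
print(r.get_state())
for n in("scene","top"):
    p,d=capture(n); np.savez(f"{n}0.npz",p=p,d=d); cv2.imwrite(f"pics/{n}0.png",p[...,::-1]); print(n,camera_info(n))
E
```

```text
{'time_s': 0.0, 'joints': array([ 8.95603979e+01,  2.05886018e+01,  6.33941068e-01, -1.79457755e-02,
       -7.01361113e+01, -1.65070668e+01]), 'qd': array([-0.04265478, -0.0219204 , -0.05255133,  0.08519567, -0.03237653,
        0.09801828]), 'joint_torque': array([-5.49513861e-04, -5.82722712e+01,  2.93054509e+01,  6.99699238e+00,
        6.88879634e-03, -1.81404466e-04]), 'tcp_pos': array([0.19664999, 0.64524046, 0.24266276]), 'eef_rot': array([-8.99081755e+01,  9.61848760e-03,  1.63047228e+02]), 'contact_force': array([-1.09902033,  0.32961813,  0.30723005]), 'moment': array([ 0.00525639, -0.04395142, -0.00748796]), 'gripper_width': 0.08774333497647818}
scene {'K': array([[475.02757151,   0.        , 283.31380152],
       [  0.        , 475.02757151, 219.70183808],
       [  0.        ,   0.        ,   1.        ]]), 'k1': -0.05939360407827348, 'eye': array([ 0.97140241, -0.34082436,  0.97904934]), 'orientation': array([35.89547664, -0.80156264, 43.96705854])}
top {'K': array([[523.49895095,   0.        , 274.46275555],
       [  0.        , 523.49895095, 209.48036326],
       [  0.        ,   0.        ,   1.        ]]), 'k1': -0.12628736557996365, 'eye': array([0.40491594, 0.09351018, 1.40317842]), 'orientation': array([  6.39240692,   0.65093037, -89.01243334])}
```

View pics/scene0.png

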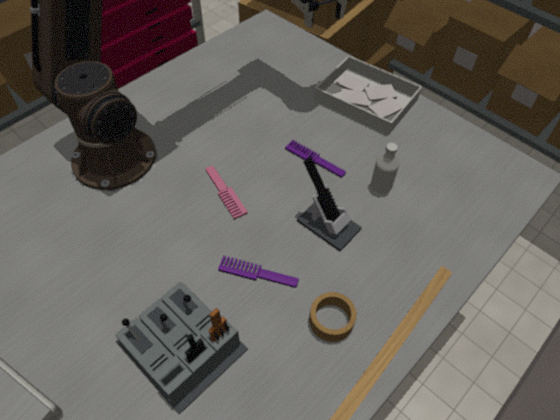

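View pics/top0.png

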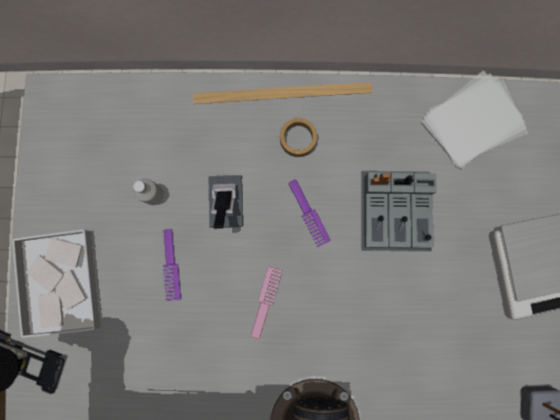

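Candidates for the comb, in the top view:
- black leaning comb in the rest at (222,208)
- purple combs at (310,212) and (171,265)
- pink comb at (267,300)
- black tail comb in the middle bay at (403,181)

By the description I choose (222,208). The bays run left to right: brush (380,180), tail comb (403,181), empty (426,183). The empty bay's toggle leans towards the robot, at (427,237).

```bash
cat > h.py <<'E'
import numpy as np,cv2
from plant import camera_info
from scipy.spatial.transform import Rotation as R
def load(f): z=np.load(f); return z['p'],z['d']
def cam(n):
    c=camera_info(n); return c['K'],c['k1'],c['eye'],R.from_euler('xyz',c['orientation'],degrees=True).as_matrix()
def rays(n,uv):
    K,k1,e,M=cam(n)
    s=cv2.undistortPoints(np.array(uv,float).reshape(-1,1,2),K,np.array([k1,0,0,0.]),None)[:,0]
    return e,np.c_[s[:,0],-s[:,1],-np.ones(len(s))]@M.T   # per unit depth
def onplane(n,uv,z):
    e,d=rays(n,uv); return e+d*((z-e[2])/d[:,2])[:,None]
def cloud(n,uv,dep):
    e,d=rays(n,uv); return e+d*np.array(dep)[:,None]
def proj(n,P):
    K,k1,e,M=cam(n); q=(np.atleast_2d(P)-e)@M
    s=np.c_[q[:,0],-q[:,1]]/-q[:,2:]; s=s*(1+k1*(s**2).sum(1))[:,None]
    return s*[K[0,0],K[1,1]]+[K[0,2],K[1,2]]
def meet(uv1,uv2):
    e1,d1=rays('scene',[uv1]);e2,d2=rays('top',[uv2]);d1=d1[0];d2=d2[0]
    t=np.linalg.lstsq(np.c_[d1,-d2],e2-e1,rcond=None)[0]
    a=e1+t[0]*d1;b=e2+t[1]*d2; return (a+b)/2,np.linalg.norm(a-b)
E
python3 - <<'E'
from h import *
p,_=load('scene0.npz');q,_=load('top0.npz')
def crop(im,x,y,w,h,s): return cv2.resize(im[y:y+h,x:x+w],None,fx=s,fy=s,interpolation=cv2.INTER_CUBIC)[...,::-1]
g=lambda i:np.clip(i.astype(float)*1.6,0,255)
cv2.imwrite('pics/c1.png',g(np.hstack([crop(p,280,140,100,120,4),crop(q,190,160,60,80,6)])[:480]) if 0 else g(np.hstack([crop(p,285,145,95,120,4),crop(q,195,165,60,80,6)])))
cv2.imwrite('pics/c2.png',g(np.hstack([crop(p,110,275,140,140,3),crop(q,355,160,90,105,4)])))
E
```

```text
[ WARN:0@0.594] global loadsave.cpp:1063 imwrite_ Unsupported depth image for selected encoder is fallbacked to CV_8U.
```

View pics/c1.png

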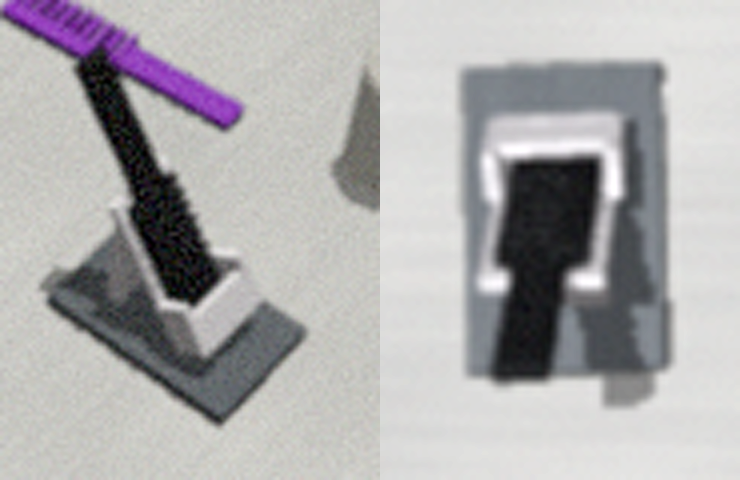

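View pics/c2.png

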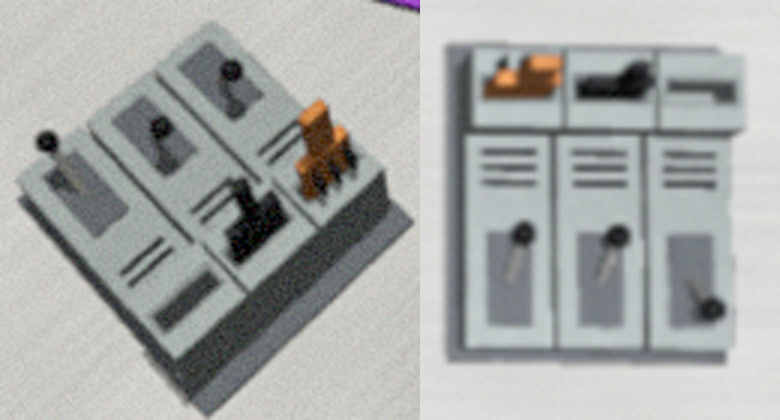

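The crops confirm it. The black wide-tooth comb leans in the white rest. The empty slot is in the right-hand bay at top (426,183), with its toggle back. Next I'll measure from depth.

```bash
python3 - <<'E'
from h import *
def full(n,f,box):
    p,d=load(f); x0,y0,x1,y1=box
    u,v=np.meshgrid(np.arange(x0,x1),np.arange(y0,y1)); u=u.ravel();v=v.ravel(); dd=d[v,u]; k=dd>0
    return cloud(n,np.c_[u,v][k],dd[k]),p[v[k],u[k]].astype(int)
for n,f,boxd,boxr in(('top','top0.npz',(350,150,450,265),(195,165,255,240)),('scene','scene0.npz',(100,270,260,415),(285,145,370,260))):
    P,c=full(n,f,boxd); print(n,'zhist',np.histogram(P[:,2],np.arange(-.01,.2,.01))[0])
    for lo,hi in((.068,.082),(.034,.046)):
        k=(P[:,2]>lo)&(P[:,2]<hi)&(c.min(1)>40); r=cv2.minAreaRect((P[k,:2]*1000).astype(np.float32)); print('plane',lo,k.sum(),r,np.median(P[k,2]))
    P,c=full(n,f,boxr); b=(c.max(1)<45)&(P[:,2]>.02); Q=P[b]
    print('black',b.sum(),'z',Q[:,2].min(),Q[:,2].max())
    m=np.median(Q,0); 
    for _ in range(3):
        U,S,V=np.linalg.svd(Q-Q.mean(0),full_matrices=False); res=(Q-Q.mean(0))@V[2]; Q=Q[abs(res)<.006]
    a=V[0]*np.sign(V[0][2]); t=(Q-Q.mean(0))@a
    print('axis',a,'tilt',np.arccos(a[2]),'n',V[2],'ctr',Q.mean(0),'ext',t.min(),t.max(), 'w',np.ptp((Q-Q.mean(0))@V[1]),'low',Q.mean(0)+a*t.min(),'high',Q.mean(0)+a*t.max())
    h=Q[t>t.max()-.06]; print('handle ctr',h.mean(0))
    # base plate of rest
    k=(P[:,2]<.016)&(c.max(1)<110)&(c.min(1)>40); r=cv2.minAreaRect((P[k,:2]*1000).astype(np.float32)); print('rest base',k.sum(),r)
E
```

```text
top zhist [2391 3774  112   94  151 2841  577  100  407  646   35  120   72   30
   15   18   12   24   37    2]
plane 0.068 696 ((577.289306640625, -215.85116577148438), (177.7963104248047, 156.31361389160156), 89.44539642333984) 0.0793518797673024
plane 0.034 1385 ((558.3622436523438, -216.2525634765625), (189.91307067871094, 177.0057830810547), 0.14705388247966766) 0.04400117541361692
black 418 z 0.03817975274175622 0.18832636633685795
axis [-0.57160244 -0.02919504  0.82001116] tilt 0.6093658132638277 n [-0.81772318 -0.06233223 -0.57222679] ctr [0.55278486 0.24261482 0.11170854] ext -0.08855012572629598 0.09218289927122257 w 0.03760227563085662 low [0.60340033 0.24520004 0.03909645] high [0.50009289 0.23992354 0.18729955]
handle ctr [0.51480999 0.24093286 0.16621859]
rest base 929 ((576.4221801757812, 244.88491821289062), (157.32322692871094, 93.42190551757812), 2.955676317214966)
scene zhist [7428 7454  250  203  238 4351  337  266  810  960  139  210  168   63
   37   44   36   56   60    1]
plane 0.068 1305 ((575.1996459960938, -213.73199462890625), (176.9688720703125, 160.5638885498047), 89.94328308105469) 0.0798426644421949
plane 0.034 2081 ((559.2362670898438, -214.46151733398438), (191.74266052246094, 178.22520446777344), 0.350261926651001) 0.04471242988069879
black 676 z 0.03783549178266499 0.18659585353892627
axis [-0.56288971 -0.03544821  0.82577152] tilt 0.5992275626240652 n [0.82191747 0.08141853 0.56375766] ctr [0.55328471 0.24285207 0.10961418] ext -0.08300940877891956 0.09299085184133092 w 0.04017014778081104 low [0.60000985 0.2457946  0.04106738] high [0.50094112 0.23955571 0.18640338]
handle ctr [0.51732773 0.24105746 0.16227212]
rest base 1030 ((486.027099609375, 307.4783935546875), (326.0392150878906, 228.55247497558594), 3.683460235595703)
```

```bash
python3 - <<'E'
from h import *
for n,f,box in(('top','top0.npz',(350,150,450,265)),('scene','scene0.npz',(100,270,260,415))):
    p,d=load(f); x0,y0,x1,y1=box
    u,v=np.meshgrid(np.arange(x0,x1),np.arange(y0,y1)); uv=np.c_[u.ravel(),v.ravel()]
    # rectified map of plane z=0.0795 : 0.5 mm/px
    xs=np.arange(.66,.56,-.0005); ys=np.arange(-.10,-.33,-.0005)
    X,Y=np.meshgrid(xs,ys,indexing='ij'); q=proj(n,np.c_[X.ravel(),Y.ravel(),np.full(X.size,.0795)]).astype(np.float32)
    im=cv2.remap(p,q[:,0].reshape(X.shape),q[:,1].reshape(X.shape),cv2.INTER_CUBIC)
    cv2.imwrite(f'pics/rect_{n}.png',np.clip(im[...,::-1]*1.5,0,255))
    g=cv2.cvtColor(im,cv2.COLOR_RGB2GRAY)
    # dark region near slot a, y<-0.25
    m=((g<85)&(Y<-.25)&(Y>-.305)&(X>.595)&(X<.645)).astype(np.uint8)
    cs,_=cv2.findContours(m,cv2.RETR_EXTERNAL,cv2.CHAIN_APPROX_NONE)
    for c in cs:
        if cv2.contourArea(c)>200:
            r=cv2.minAreaRect(c); print(n,cv2.contourArea(c),'ctr',.66-r[0][1]*.0005,-.10-r[0][0]*.0005,'size',np.array(r[1])*.5,r[2], np.percentile(g,[10,50,90]))
    P=cloud(n,uv,d[uv[:,1],uv[:,0]]); k=(abs(P[:,2]-.0795)<.006)&(P[:,0]>.58)&(P[:,0]<.66); Q=P[k]
    print(n,'tower x',np.percentile(Q[:,0],[1,3,97,99]),'y',np.percentile(Q[:,1],[.5,2,98,99.5]))
    k=(abs(P[:,2]-.0445)<.006)&(P[:,0]>.44)&(P[:,0]<.62); Q=P[k]
    print(n,'deck x',np.percentile(Q[:,0],[1,3,97,99]),'y',np.percentile(Q[:,1],[.5,2,98,99.5]))
    T=P[(abs(P[:,2])<.015)]; print('table z',np.median(T[:,2]))
    # yaw: front edge of deck
    e=[];
    for yy in np.arange(-.30,-.14,.01):
        s=Q[abs(Q[:,1]-yy)<.005]
        if len(s)>5:e.append((yy,s[:,0].min()))
    e=np.array(e);print('front edge slope deg',np.degrees(np.arctan(np.polyfit(e[:,0],e[:,1],1)[0])),np.median(e[:,1]))
E
```

```text
top 937.0 ctr 0.60175 -0.27399998474121096 size [47.99999237  5.49999905] -0.0 [ 57. 108. 136.]
top 1800.5 ctr 0.6294536514282227 -0.2757724304199219 size [45.59474182 14.62373447] 0.7538482546806335 [ 57. 108. 136.]
top tower x [0.60441937 0.60489085 0.65387792 0.65456164] y [-0.30452253 -0.30276458 -0.12974222 -0.12818294]
top deck x [0.46434226 0.46691619 0.60149262 0.60431807] y [-0.30312426 -0.30071991 -0.13002057 -0.12830632]
table z 0.0009479655221582561
front edge slope deg 0.1754343941722851 0.46396784625415155
scene 532.5 ctr 0.597 -0.27625 size [ 4.  36.5] 90.0 [ 35. 101. 126.]
scene 2976.0 ctr 0.6295000000000001 -0.27375000000000005 size [17.  47.5] 90.0 [ 35. 101. 126.]
scene 380.0 ctr 0.61975 -0.30325 size [49.5  2.5] 90.0 [ 35. 101. 126.]
scene tower x [0.60460711 0.6057511  0.65438678 0.65502324] y [-0.30183118 -0.30032903 -0.12940848 -0.12628442]
scene deck x [0.4662713  0.46918483 0.58624538 0.588844  ] y [-0.30219948 -0.30033642 -0.13067271 -0.12749134]
table z 3.106631230892498e-05
front edge slope deg 0.2728132516140982 0.4649131688877767[ WARN:0@0.770] global loadsave.cpp:1063 imwrite_ Unsupported depth image for selected encoder is fallbacked to CV_8U.
```

View pics/rect_top.png

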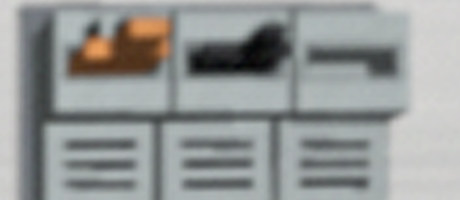

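View pics/rect_scene.png

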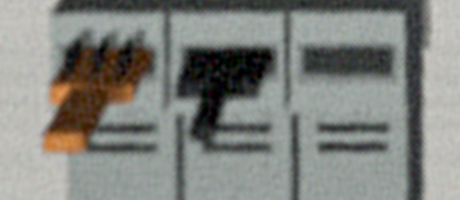

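Request:
{"op": "apply_moves", "data": {
  "deltas": [
    {"tx": -0.03, "ty": -0.02, "tz": 0.02, "turn": -0.07},
    {"tx": -0.07, "ty": -0.04, "tz": 0.05, "turn": -0.15},
    {"tx": -0.11, "ty": -0.056, "tz": 0.08, "turn": -0.24},
    {"tx": -0.15, "ty": -0.056, "tz": 0.107, "turn": -0.32},
    {"tx": -0.19, "ty": -0.056, "tz": 0.135, "turn": -0.353}
  ]
}}

```text
invalid input at $.deltas[0]: expected keys tx, ty, tz, turn, gripper
```

Request:
{"op": "apply_moves", "data": {
  "deltas": [
    {"tx": -0.03, "ty": -0.02, "tz": 0.02, "turn": -0.07, "gripper": 0.0876},
    {"tx": -0.07, "ty": -0.04, "tz": 0.05, "turn": -0.15, "gripper": 0.0876},
    {"tx": -0.11, "ty": -0.056, "tz": 0.08, "turn": -0.24, "gripper": 0.0876},
    {"tx": -0.15, "ty": -0.056, "tz": 0.107, "turn": -0.32, "gripper": 0.0876},
    {"tx": -0.19, "ty": -0.056, "tz": 0.135, "turn": -0.353, "gripper": 0.0876}
  ]
}}

```text
time_s: 0.6
tcp_pos: [0.338, 0.4621, 0.3001]
eef_rot: [-90.1, 0.0, -176.5]
contact_force: [1.7, -0.4, -0.5]
gripper_width: 0.0876
```

Request:
{"op": "apply_moves", "data": {
  "deltas": [
    {"tx": -0.03, "ty": 0, "tz": 0.04, "turn": 0, "gripper": 0.0876},
    {"tx": -0.06, "ty": 0, "tz": 0.08, "turn": 0, "gripper": 0.0876},
    {"tx": -0.085, "ty": 0, "tz": 0.12, "turn": 0, "gripper": 0.0876},
    {"tx": -0.11, "ty": 0, "tz": 0.16, "turn": 0, "gripper": 0.0876},
    {"tx": -0.135, "ty": 0, "tz": 0.2, "turn": 0, "gripper": 0.0876}
  ]
}}

```text
time_s: 1.1
tcp_pos: [0.4841, 0.2698, 0.2994]
eef_rot: [-90.0, -0.0, -176.7]
contact_force: [1.2, 0.8, 1.1]
gripper_width: 0.0879
```

Request:
{"op": "apply_moves", "data": {
  "deltas": [
    {"tx": -0.0226, "ty": 0.0, "tz": 0.0306, "turn": 0, "gripper": 0.0876},
    {"tx": -0.0226, "ty": 0.03, "tz": 0.0306, "turn": 0, "gripper": 0.0876},
    {"tx": -0.0226, "ty": 0.05, "tz": 0.0306, "turn": 0, "gripper": 0.0876},
    {"tx": -0.0226, "ty": 0.05, "tz": 0.0306, "turn": 0, "gripper": 0.0876}
  ]
}}

```text
time_s: 1.5
tcp_pos: [0.5064, 0.2408, 0.2464]
eef_rot: [-89.8, -0.3, -176.8]
contact_force: [-0.2, 1.0, 0.1]
gripper_width: 0.0877
```

```bash
python3 - <<'E'
from h import *
from plant import r,capture
p,d=capture('scene');print(r.get_state()['tcp_pos'],r.get_state()['time_s'])
cv2.imwrite('pics/s1.png',cv2.resize(p[80:260,220:420],None,fx=3,fy=3)[...,::-1])
E
```

```text
[0.50728031 0.24164216 0.24843436] 1.55
```

View pics/s1.png

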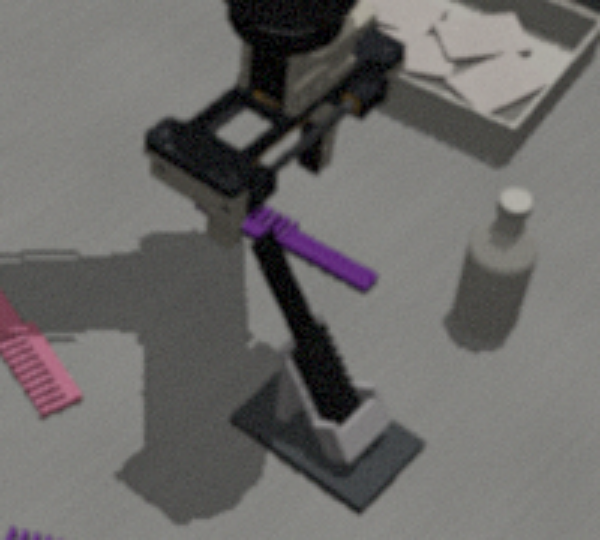

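The fingers straddle the handle, with the handle top at about (268,240) in the crop. I'll descend and close across the 24 mm width, because the tool can't tilt to take the thickness.

Request:
{"op": "apply_moves", "data": {
  "deltas": [
    {"tx": -0.002, "ty": 0.02, "tz": 0, "turn": 0, "gripper": 0.06},
    {"tx": -0.002, "ty": 0.04, "tz": 0, "turn": 0, "gripper": 0.06},
    {"tx": -0.002, "ty": 0.065, "tz": 0, "turn": 0, "gripper": 0.06},
    {"tx": -0.002, "ty": 0.088, "tz": 0, "turn": 0, "gripper": 0.06},
    {"tx": -0.002, "ty": 0.088, "tz": 0, "turn": 0, "gripper": 0.06}
  ]
}}

```text
time_s: 2.05
tcp_pos: [0.5087, 0.2422, 0.16]
eef_rot: [-89.9, -0.2, -176.7]
contact_force: [0.2, 0.1, 0.1]
gripper_width: 0.0608
```

Request:
{"op": "apply_moves", "data": {
  "deltas": [
    {"tx": 0, "ty": 0, "tz": 0, "turn": 0, "gripper": 0.035},
    {"tx": 0, "ty": 0, "tz": 0, "turn": 0, "gripper": 0.015},
    {"tx": 0, "ty": 0, "tz": 0, "turn": 0, "gripper": 0.015},
    {"tx": 0, "ty": 0, "tz": 0, "turn": 0, "gripper": 0.015},
    {"tx": 0, "ty": 0, "tz": 0, "turn": 0, "gripper": 0.015}
  ],
  "newtons": 25
}}

```text
time_s: 2.55
tcp_pos: [0.51, 0.2427, 0.1622]
eef_rot: [-90.0, 0.0, -176.7]
contact_force: [-0.5, 0.9, 0.1]
gripper_width: 0.0255
```

Request:
{"op": "apply_moves", "data": {
  "deltas": [
    {"tx": 0, "ty": 0, "tz": 0, "turn": 0, "gripper": 0.015},
    {"tx": 0.0115, "ty": -0.0164, "tz": 0, "turn": 0, "gripper": 0.015},
    {"tx": 0.023, "ty": -0.0328, "tz": 0, "turn": 0, "gripper": 0.015},
    {"tx": 0.0345, "ty": -0.0492, "tz": 0, "turn": 0, "gripper": 0.015},
    {"tx": 0.046, "ty": -0.0656, "tz": 0, "turn": 0, "gripper": 0.015}
  ]
}}

```text
time_s: 3.05
tcp_pos: [0.4633, 0.2396, 0.2276]
eef_rot: [-90.0, -0.0, -176.7]
contact_force: [0.2, -0.5, -0.4]
gripper_width: 0.0237
```

```bash
python3 - <<'E'
from h import *
from plant import r,capture
p,d=capture('scene');s=r.get_state();print(s['tcp_pos'],s['time_s'],s['gripper_width'],s['contact_force'])
cv2.imwrite('pics/s2.png',cv2.resize(p[80:260,220:420],None,fx=3,fy=3)[...,::-1])
E
```

```text
[0.46303308 0.23997184 0.23056117] 3.1 0.02342001787327157 [-1.00815824  0.57502157  0.70695819]
```

View pics/s2.png

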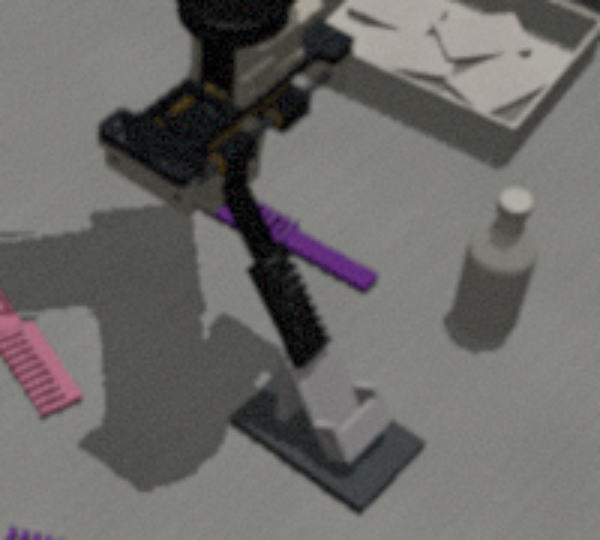

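Request:
{"op": "apply_moves", "data": {
  "deltas": [
    {"tx": 0, "ty": -0.035, "tz": 0, "turn": 0, "gripper": 0.015},
    {"tx": 0, "ty": -0.07, "tz": 0, "turn": 0, "gripper": 0.015},
    {"tx": 0, "ty": -0.105, "tz": 0, "turn": 0, "gripper": 0.015},
    {"tx": 0, "ty": -0.14, "tz": 0, "turn": 0, "gripper": 0.015},
    {"tx": 0, "ty": -0.14, "tz": 0, "turn": 0, "gripper": 0.015}
  ]
}}

```text
time_s: 3.6
tcp_pos: [0.4655, 0.2406, 0.3722]
eef_rot: [-90.2, 0.4, -176.7]
contact_force: [-0.2, -0.9, -1.0]
gripper_width: 0.0238
```

Request:
{"op": "apply_moves", "data": {
  "deltas": [
    {"tx": 0, "ty": 0, "tz": 0, "turn": 0, "gripper": 0.015},
    {"tx": 0, "ty": 0, "tz": 0, "turn": 0, "gripper": 0.015}
  ],
  "newtons": 6
}}

```text
time_s: 3.8
tcp_pos: [0.4633, 0.2396, 0.3657]
eef_rot: [-89.9, -0.1, -176.7]
contact_force: [-0.6, -0.4, -1.8]
gripper_width: 0.024
```

```bash
cat > comb.py <<'E'
from h import *
from plant import r,capture
import sys
tag=sys.argv[1]
s=r.get_state();t=s['tcp_pos'];print(np.round(t,4),s['time_s'],s['gripper_width'],s['contact_force'])
for n in('scene','top'):
    p,d=capture(n)
    # black points in a slab around grip, below grip
    v,u=np.mgrid[0:420,0:560]; uv=np.c_[u.ravel(),v.ravel()]; dd=d.ravel(); k=dd>0
    P=cloud(n,uv[k],dd[k]); c=p.reshape(-1,3)[k].astype(int)
    m=(c.max(1)<50)&(np.linalg.norm(P[:,:2]-t[:2],axis=1)<.16)&(abs(P[:,1]-t[1])<.035)&(P[:,2]<t[2]-.03)&(P[:,2]>t[2]-.185)
    Q=P[m]; print(n,m.sum(),end=' ')
    if m.sum()>40:
        for _ in range(4):
            U,S,V=np.linalg.svd(Q-Q.mean(0),full_matrices=False); Q=Q[abs((Q-Q.mean(0))@V[2])<.008]
        a=V[0]*np.sign(V[0][2]); tt=(Q-Q.mean(0))@a
        print('axis',np.round(a,3),'tilt',round(float(np.arccos(a[2])),3),'low',np.round(Q.mean(0)+a*tt.min(),4),'ctr',np.round(Q.mean(0),4),'low5%y',np.round(Q[tt<tt.min()+.06].mean(0),4),'n',np.round(V[2],2))
    uvt=proj(n,t-[0,0,.08])[0].astype(int); x0=np.clip(uvt[0]-80,0,400);y0=np.clip(uvt[1]-80,0,260)
    cv2.imwrite(f'pics/{tag}_{n}.png',cv2.resize(p[y0:y0+160,x0:x0+160],None,fx=3,fy=3,interpolation=cv2.INTER_CUBIC)[...,::-1])
E
python3 comb.py k1; cd pics; python3 -c "
import cv2,numpy as np;cv2.imwrite('k1.png',np.hstack([cv2.imread('k1_scene.png'),cv2.imread('k1_top.png')])[:,:800])"
```

```text
[0.4633 0.2396 0.3657] 3.8 0.024010840228250594 [-0.58953249 -0.38758987 -1.76240741]
scene 654 axis [-0.567 -0.022  0.823] tilt 0.603 low [0.5624 0.2378 0.2334] ctr [0.528  0.2365 0.2833] low5%y [0.5451 0.2372 0.2585] n [0.82 0.02 0.57]
top 199 axis [-0.536 -0.257  0.804] tilt 0.636 low [0.5627 0.2459 0.2338] ctr [0.5418 0.2359 0.2651] low5%y [0.5461 0.2377 0.2587] n [0.82 0.08 0.57]
```

View pics/k1_scene.png

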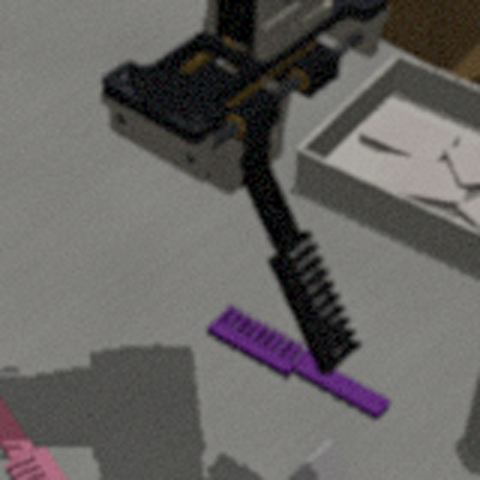

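Request:
{"op": "apply_moves", "data": {
  "deltas": [
    {"tx": 0, "ty": 0, "tz": 0, "turn": 0, "gripper": 0.015},
    {"tx": 0, "ty": 0, "tz": 0, "turn": 0, "gripper": 0.015}
  ],
  "newtons": 3
}}

```text
time_s: 4.1
tcp_pos: [0.4637, 0.2398, 0.3665]
eef_rot: [-90.0, -0.0, -176.7]
contact_force: [-0.1, 0.7, -0.9]
gripper_width: 0.0244
```

```bash
python3 comb.py k2
```

```text
[0.4637 0.2398 0.3665] 4.1 0.024445832467544407 [-0.12946218  0.69115744 -0.94387239]
scene 712 axis [-0.454 -0.027  0.891] tilt 0.472 low [0.544  0.2391 0.2227] ctr [0.5163 0.2374 0.277 ] low5%y [0.5304 0.2382 0.2496] n [0.89 0.08 0.45]
top 74 axis [-0.389 -0.311  0.867] tilt 0.521 low [0.541  0.2403 0.2235] ctr [0.5314 0.2326 0.245 ] low5%y [0.5314 0.2326 0.245 ] n [-0.9  -0.09 -0.43]
```

At 3 N the comb is slowly pivoting towards plumb, with no slip along it. I'll continue in steps.

Request:
{"op": "apply_moves", "data": {
  "deltas": [
    {"tx": 0, "ty": 0, "tz": 0, "turn": 0, "gripper": 0.015},
    {"tx": 0, "ty": 0, "tz": 0, "turn": 0, "gripper": 0.015},
    {"tx": 0, "ty": 0, "tz": 0, "turn": 0, "gripper": 0.015}
  ]
}}

```text
time_s: 4.5
tcp_pos: [0.4638, 0.2399, 0.3672]
eef_rot: [-90.0, 0.0, -176.7]
contact_force: [0.2, 0.1, -0.8]
gripper_width: 0.0242
```

```bash
python3 comb.py k3
```

```text
[0.4638 0.2399 0.3672] 4.5 0.02421867388382193 [ 0.17799169  0.06266568 -0.76655282]
scene 709 axis [-0.431 -0.02   0.902] tilt 0.446 low [0.5398 0.2387 0.2213] ctr [0.5136 0.2375 0.276 ] low5%y [0.5268 0.2382 0.2486] n [0.9  0.07 0.43]
top 66 axis [-0.366 -0.393  0.844] tilt 0.566 low [0.5395 0.2417 0.225 ] ctr [0.5308 0.2324 0.2451] low5%y [0.5308 0.2324 0.2451] n [0.89 0.12 0.44]
```

Request:
{"op": "apply_moves", "data": {
  "deltas": [
    {"tx": -0.012, "ty": 0, "tz": 0, "turn": 0, "gripper": 0.015},
    {"tx": 0, "ty": 0, "tz": 0, "turn": 0, "gripper": 0.015},
    {"tx": -0.012, "ty": 0, "tz": 0, "turn": 0, "gripper": 0.015},
    {"tx": 0, "ty": 0, "tz": 0, "turn": 0, "gripper": 0.015},
    {"tx": 0, "ty": 0, "tz": 0, "turn": 0, "gripper": 0.015}
  ]
}}

```text
time_s: 5.1
tcp_pos: [0.4634, 0.2397, 0.3672]
eef_rot: [-90.0, -0.0, -176.7]
contact_force: [-0.0, -0.5, -0.6]
gripper_width: 0.024
```

```bash
python3 comb.py k4
```

```text
[0.4634 0.2397 0.3672] 5.1 0.024045217742513548 [-0.04090955 -0.53309608 -0.63396933]
scene 638 axis [-0.239 -0.014  0.971] tilt 0.242 low [0.5074 0.2368 0.2066] ctr [0.4921 0.2358 0.2689] low5%y [0.5001 0.2363 0.2367] n [0.97 0.05 0.24]
top 0
```

View pics/k4_scene.png

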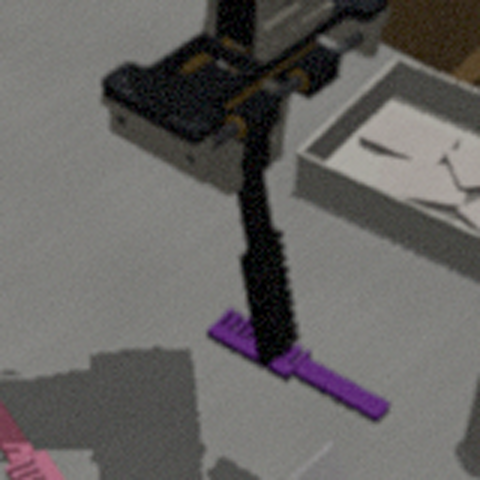

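Request:
{"op": "apply_moves", "data": {
  "deltas": [
    {"tx": -0.012, "ty": 0, "tz": 0, "turn": 0, "gripper": 0.015},
    {"tx": 0, "ty": 0, "tz": 0, "turn": 0, "gripper": 0.015},
    {"tx": -0.012, "ty": 0, "tz": 0, "turn": 0, "gripper": 0.015},
    {"tx": 0, "ty": 0, "tz": 0, "turn": 0, "gripper": 0.015},
    {"tx": 0, "ty": 0, "tz": 0, "turn": 0, "gripper": 0.015}
  ]
}}

```text
time_s: 5.7
tcp_pos: [0.4635, 0.2397, 0.3672]
eef_rot: [-90.0, -0.0, -176.7]
contact_force: [-0.4, 0.2, -0.4]
gripper_width: 0.0238
```

```bash
python3 comb.py k5
```

```text
[0.4635 0.2397 0.3672] 5.7 0.023832133229616678 [-0.44379534  0.19539365 -0.39553189]
scene 602 axis [-0.159 -0.012  0.987] tilt 0.16 low [0.4938 0.2359 0.2053] ctr [0.4838 0.2352 0.2675] low5%y [0.4892 0.2354 0.2347] n [0.99 0.04 0.16]
top 0
```

Request:
{"op": "apply_moves", "data": {
  "deltas": [
    {"tx": -0.014, "ty": 0, "tz": 0, "turn": 0, "gripper": 0.015},
    {"tx": 0, "ty": 0, "tz": 0, "turn": 0, "gripper": 0.015},
    {"tx": -0.014, "ty": 0, "tz": 0, "turn": 0, "gripper": 0.015},
    {"tx": 0, "ty": 0, "tz": 0, "turn": 0, "gripper": 0.015},
    {"tx": -0.014, "ty": 0, "tz": 0, "turn": 0, "gripper": 0.015}
  ]
}}

```text
time_s: 6.3
tcp_pos: [0.4768, 0.2405, 0.3678]
eef_rot: [-90.0, 0.0, -176.7]
contact_force: [-1.4, 0.5, -0.9]
gripper_width: 0.0236
```

Request:
{"op": "apply_moves", "data": {
  "deltas": [
    {"tx": 0.014, "ty": 0, "tz": 0, "turn": 0, "gripper": 0.015},
    {"tx": 0, "ty": 0, "tz": 0, "turn": 0, "gripper": 0.015},
    {"tx": 0.014, "ty": 0, "tz": 0, "turn": 0, "gripper": 0.015},
    {"tx": 0.014, "ty": 0, "tz": 0, "turn": 0, "gripper": 0.015}
  ]
}}

```text
time_s: 6.7
tcp_pos: [0.4632, 0.2397, 0.3672]
eef_rot: [-90.0, -0.0, -176.7]
contact_force: [1.1, 0.3, -1.1]
gripper_width: 0.0237
```

```bash
python3 comb.py k6
```

```text
[0.4632 0.2397 0.3672] 6.7 0.023698233264340923 [ 1.06004998  0.27516527 -1.1448682 ]
scene 542 axis [-0.045 -0.008  0.999] tilt 0.045 low [0.4742 0.2344 0.2007] ctr [0.4713 0.2339 0.2655] low5%y [0.4729 0.2339 0.2305] n [1.   0.02 0.04]
top 0
```

View pics/k6_scene.png

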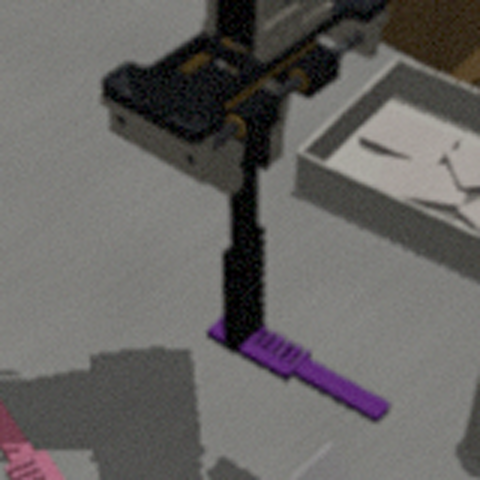

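The comb hangs plumb now, at 0.045 rad (crop (243,250)). I'll grip firmly and carry it over to the slot.

Request:
{"op": "apply_moves", "data": {
  "deltas": [
    {"tx": 0, "ty": 0, "tz": 0, "turn": 0, "gripper": 0.015},
    {"tx": 0, "ty": -0.01, "tz": 0, "turn": 0, "gripper": 0.015},
    {"tx": -0.008, "ty": -0.015, "tz": 0.02, "turn": 0, "gripper": 0.015},
    {"tx": -0.018, "ty": -0.015, "tz": 0.05, "turn": 0, "gripper": 0.015},
    {"tx": -0.028, "ty": -0.015, "tz": 0.09, "turn": 0, "gripper": 0.015}
  ],
  "newtons": 30
}}

```text
time_s: 7.3
tcp_pos: [0.4975, 0.1516, 0.383]
eef_rot: [-90.0, 0.1, -176.6]
contact_force: [1.0, 0.0, -1.5]
gripper_width: 0.0239
```

Request:
{"op": "apply_moves", "data": {
  "deltas": [
    {"tx": -0.01, "ty": 0, "tz": 0.04, "turn": 0, "gripper": 0.015},
    {"tx": -0.02, "ty": 0, "tz": 0.08, "turn": 0, "gripper": 0.015},
    {"tx": -0.03, "ty": 0, "tz": 0.12, "turn": 0, "gripper": 0.015},
    {"tx": -0.04, "ty": 0, "tz": 0.16, "turn": 0, "gripper": 0.015},
    {"tx": -0.05, "ty": 0, "tz": 0.2, "turn": 0, "gripper": 0.015}
  ]
}}

```text
time_s: 7.8
tcp_pos: [0.5588, -0.047, 0.3832]
eef_rot: [-90.0, 0.1, -176.7]
contact_force: [0.7, -0.1, -2.1]
gripper_width: 0.0237
```

Request:
{"op": "apply_moves", "data": {
  "deltas": [
    {"tx": -0.01, "ty": 0, "tz": 0.04, "turn": 0, "gripper": 0.015},
    {"tx": -0.02, "ty": 0, "tz": 0.08, "turn": 0.02, "gripper": 0.015},
    {"tx": -0.032, "ty": 0, "tz": 0.12, "turn": 0.04, "gripper": 0.015},
    {"tx": -0.042, "ty": 0, "tz": 0.16, "turn": 0.058, "gripper": 0.015},
    {"tx": -0.05, "ty": 0, "tz": 0.195, "turn": 0.058, "gripper": 0.015}
  ]
}}

```text
time_s: 8.3
tcp_pos: [0.6199, -0.2393, 0.3825]
eef_rot: [-90.0, 0.0, 179.9]
contact_force: [1.2, 0.3, -0.9]
gripper_width: 0.0237
```

```bash
python3 -c "
from plant import r
s=r.get_state();print(s['tcp_pos'],s['eef_rot'],s['joints'])"
```

```text
[ 0.6199438  -0.23928737  0.38252872] [-8.99789989e+01  2.23566180e-03  1.79887319e+02] [-4.31803759e+00  1.67749744e+01  1.29038018e+01  2.08282680e-02
 -8.61250579e+01  9.42039494e+01]
```

Request:
{"op": "apply_moves", "data": {
  "deltas": [
    {"tx": -0.002, "ty": 0, "tz": 0.02, "turn": 0, "gripper": 0.015},
    {"tx": -0.0036, "ty": 0, "tz": 0.0357, "turn": 0, "gripper": 0.015},
    {"tx": -0.0036, "ty": 0.03, "tz": 0.0357, "turn": 0, "gripper": 0.015},
    {"tx": -0.0036, "ty": 0.06, "tz": 0.0357, "turn": 0, "gripper": 0.015},
    {"tx": -0.0036, "ty": 0.06, "tz": 0.0357, "turn": 0, "gripper": 0.015}
  ]
}}

```text
time_s: 8.8
tcp_pos: [0.6213, -0.2719, 0.318]
eef_rot: [-90.1, -0.4, 179.9]
contact_force: [-0.7, 0.3, -2.1]
gripper_width: 0.0239
```

```bash
python3 comb.py k7
```

```text
[ 0.6213 -0.2719  0.318 ] 8.8 0.023928093507823885 [-0.65241262  0.25895191 -2.10512415]
scene 823 axis [-0.048 -0.004  0.999] tilt 0.048 low [ 0.6319 -0.2733  0.1507] ctr [ 0.6287 -0.2736  0.2178] low5%y [ 0.6306 -0.2737  0.1808] n [1.   0.03 0.05]
top 11
```

View pics/k7_scene.png

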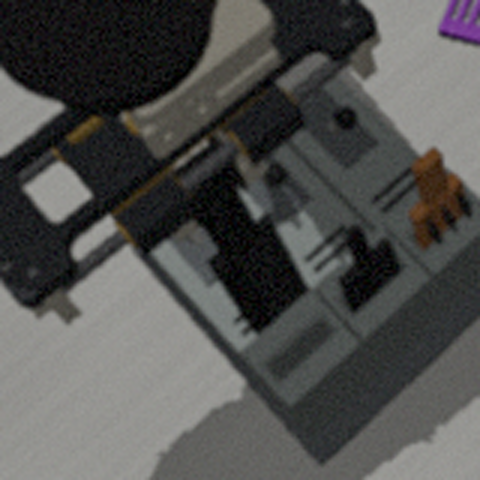

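View pics/k7_top.png

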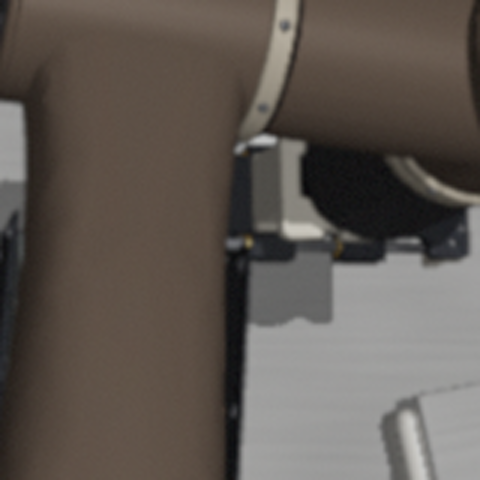

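```bash
cat > foot.py <<'E'
from h import *
from plant import r,capture
n='scene';p,d=capture(n);s=r.get_state();t=s['tcp_pos'];print(np.round(t,4),s['time_s'])
v,u=np.mgrid[0:420,0:560]; uv=np.c_[u.ravel(),v.ravel()]; dd=d.ravel(); k=dd>0
P=cloud(n,uv[k],dd[k]); c=p.reshape(-1,3)[k].astype(int)
m=(c.max(1)<50)&(abs(P[:,0]-t[0])<.03)&(abs(P[:,1]-t[1])<.032)&(P[:,2]<t[2]-.07)&(P[:,2]>t[2]-.18)
Q=P[m]
for lo in np.arange(t[2]-.175,t[2]-.04,.015):
    q=Q[(Q[:,2]>lo)&(Q[:,2]<lo+.015)]
    if len(q)>15: print(round(lo+.0075-t[2],4),len(q),'x',np.round(np.percentile(q[:,0],[5,50,90]),4),'y',np.round(np.percentile(q[:,1],[2,98]),4),round(np.percentile(q[:,1],[2,98]).mean(),4))
E
python3 foot.py
```

```text
[ 0.6236 -0.2728  0.3243] 8.95
-0.1675 46 x [0.6329 0.6348 0.6358] y [-0.2908 -0.2569] -0.2738
-0.1525 89 x [0.632  0.6342 0.6355] y [-0.2933 -0.2571] -0.2752
-0.1375 92 x [0.6315 0.6335 0.6344] y [-0.2933 -0.2562] -0.2748
-0.1225 105 x [0.6299 0.6325 0.6337] y [-0.2923 -0.2562] -0.2742
-0.1075 88 x [0.6288 0.6318 0.6328] y [-0.2926 -0.2565] -0.2745
-0.0925 117 x [0.6284 0.6307 0.6317] y [-0.2927 -0.2567] -0.2747
-0.0775 121 x [0.6234 0.6298 0.6308] y [-0.2932 -0.2549] -0.274
```

The foot is over the slot, within about 1 mm in x and y. I'll lower it.

Request:
{"op": "apply_moves", "data": {
  "deltas": [
    {"tx": 0, "ty": 0.02, "tz": 0, "turn": 0, "gripper": 0.015},
    {"tx": 0, "ty": 0.04, "tz": 0, "turn": 0, "gripper": 0.015},
    {"tx": 0, "ty": 0.06, "tz": 0, "turn": 0, "gripper": 0.015},
    {"tx": 0, "ty": 0.06, "tz": 0, "turn": 0, "gripper": 0.015}
  ],
  "newtons": 12
}}

```text
time_s: 9.35
tcp_pos: [0.6226, -0.2722, 0.2615]
eef_rot: [-90.0, -0.1, 180.0]
contact_force: [-0.5, -0.4, -1.1]
gripper_width: 0.024
```

```bash
python3 foot.py;  python3 comb.py k8
```

```text
[ 0.6232 -0.2726  0.2632] 9.4
-0.1675 50 x [0.6326 0.6342 0.6351] y [-0.2916 -0.2543] -0.273
-0.1525 85 x [0.6316 0.6335 0.6349] y [-0.2922 -0.255 ] -0.2736
-0.1375 67 x [0.6308 0.633  0.6339] y [-0.2926 -0.2559] -0.2743
-0.1225 93 x [0.6298 0.6319 0.6332] y [-0.2922 -0.2545] -0.2734
-0.1075 73 x [0.6294 0.6313 0.6323] y [-0.2924 -0.2565] -0.2744
-0.0925 99 x [0.6278 0.6303 0.6313] y [-0.2922 -0.2558] -0.274
-0.0775 96 x [0.6234 0.6292 0.6306] y [-0.2924 -0.2553] -0.2739
[ 0.6232 -0.2726  0.2632] 9.4 0.023987470235579737 [-0.46847488 -0.22078981 -0.71216072]
scene 724 axis [-0.054 -0.005  0.999] tilt 0.055 low [ 0.6354 -0.2742  0.0924] ctr [ 0.6316 -0.2745  0.1615] low5%y [ 0.6338 -0.274   0.1239] n [1.   0.02 0.05]
top 5
```

View pics/k8_scene.png

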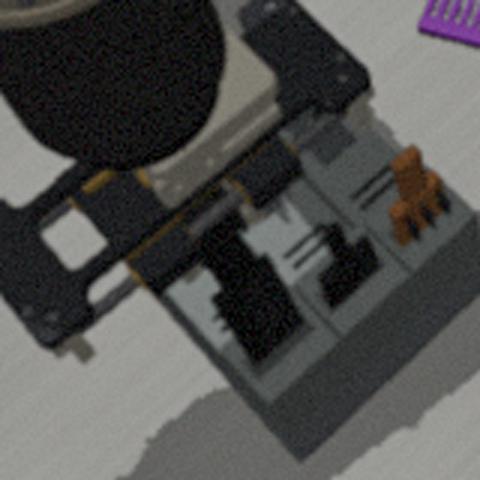

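Request:
{"op": "apply_moves", "data": {
  "deltas": [
    {"tx": 0, "ty": 0.012, "tz": 0.0005, "turn": 0, "gripper": 0.015},
    {"tx": 0, "ty": 0.022, "tz": 0.0005, "turn": 0, "gripper": 0.015},
    {"tx": -0.0005, "ty": 0.032, "tz": 0.0005, "turn": 0, "gripper": 0.015},
    {"tx": -0.001, "ty": 0.042, "tz": 0.0005, "turn": 0, "gripper": 0.015},
    {"tx": -0.001, "ty": 0.042, "tz": 0.0005, "turn": 0, "gripper": 0.015}
  ]
}}

```text
time_s: 10.0
tcp_pos: [0.6254, -0.2737, 0.2227]
eef_rot: [-89.9, 0.3, -180.0]
contact_force: [0.2, 1.6, 9.0]
gripper_width: 0.0237
```

```bash
python3 foot.py;  python3 comb.py k9
```

```text
[ 0.6254 -0.2737  0.2227] 10.05
-0.1675 16 x [0.642  0.6541 0.655 ] y [-0.2955 -0.2436] -0.2695
-0.1375 54 x [0.6348 0.6368 0.6379] y [-0.2947 -0.2564] -0.2755
-0.1225 91 x [0.6334 0.6358 0.6369] y [-0.2942 -0.256 ] -0.2751
-0.1075 65 x [0.6324 0.635  0.636 ] y [-0.2938 -0.2569] -0.2754
-0.0925 99 x [0.631  0.6336 0.6348] y [-0.2933 -0.2567] -0.275
-0.0775 79 x [0.6299 0.6322 0.6336] y [-0.2943 -0.2568] -0.2755
[ 0.6254 -0.2737  0.2227] 10.05 0.023802678775706135 [-3.30878271e-02 -8.81477026e-03  9.29265018e+00]
scene 680 axis [-0.085 -0.013  0.996] tilt 0.086 low [ 0.6374 -0.2748  0.0804] ctr [ 0.6325 -0.2756  0.1379] low5%y [ 0.6348 -0.2752  0.111 ] n [1.   0.02 0.09]
top 2
```

View pics/k9_scene.png

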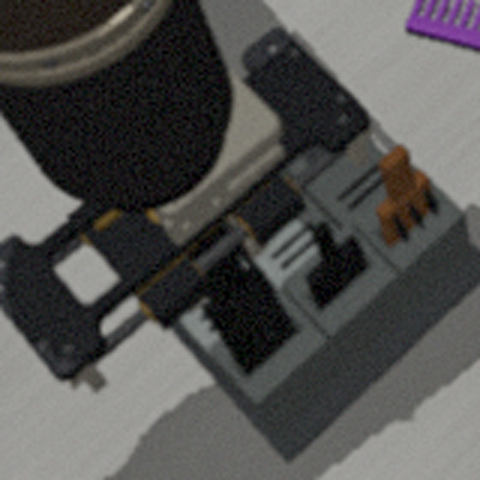

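```bash
cat > sh.py <<'E'
from h import *
from plant import r,capture
n='scene';p,d=capture(n);s=r.get_state();t=s['tcp_pos'];print(np.round(t,4),s['time_s'],s['contact_force'])
v,u=np.mgrid[0:420,0:560]; uv=np.c_[u.ravel(),v.ravel()]; dd=d.ravel(); k=dd>0
P=cloud(n,uv[k],dd[k]); c=p.reshape(-1,3)[k].astype(int)
m=(c.max(1)<50)&(abs(P[:,0]-t[0]-.007)<.012)&(abs(P[:,1]-t[1])<.032)
Q=P[m]
for lo in np.arange(.07,.2,.005):
    q=Q[(Q[:,2]>lo)&(Q[:,2]<lo+.005)]
    if len(q)>5: print(round(lo+.0025,4),len(q),'x',np.round(np.median(q[:,0]),4),'y',np.round(np.percentile(q[:,1],[2,98]),4))
E
python3 sh.py
```

```text
[ 0.6254 -0.2738  0.2227] 10.2 [-0.07762415  1.43773279  9.24577133]
0.0825 14 x 0.6372 y [-0.2938 -0.2598]
0.0875 28 x 0.6369 y [-0.2945 -0.2558]
0.0925 30 x 0.6363 y [-0.2928 -0.2566]
0.0975 25 x 0.636 y [-0.2934 -0.2556]
0.1025 29 x 0.6353 y [-0.2945 -0.257 ]
0.1075 24 x 0.6354 y [-0.293  -0.2567]
0.1125 29 x 0.6348 y [-0.292  -0.2557]
0.1175 26 x 0.6346 y [-0.2943 -0.2579]
0.1225 26 x 0.6341 y [-0.2916 -0.2573]
0.1275 31 x 0.6337 y [-0.2932 -0.2567]
0.1325 34 x 0.6332 y [-0.2945 -0.2567]
0.1375 20 x 0.633 y [-0.2938 -0.259 ]
0.1425 32 x 0.6325 y [-0.2943 -0.2581]
0.1475 28 x 0.6324 y [-0.2937 -0.2565]
0.1525 38 x 0.6315 y [-0.2939 -0.2561]
0.1575 21 x 0.6312 y [-0.2923 -0.2571]
0.1625 38 x 0.6307 y [-0.2948 -0.2573]
0.1675 28 x 0.6305 y [-0.2929 -0.2576]
0.1725 42 x 0.6294 y [-0.2943 -0.258 ]
0.1775 38 x 0.6293 y [-0.2937 -0.2571]
0.1825 23 x 0.6295 y [-0.287  -0.2644]
0.1875 20 x 0.629 y [-0.2857 -0.2643]
0.1925 19 x 0.6289 y [-0.2857 -0.265 ]
0.1975 18 x 0.6285 y [-0.2844 -0.2657]
```

The shoulder sits at z≈0.180, so the foot rests on the far (+x) chamfer at about 0.085 and the comb has slid up in the grip. I'll raise it a little, shift back about 3 mm, and try again.

Request:
{"op": "apply_moves", "data": {
  "deltas": [
    {"tx": 0, "ty": -0.008, "tz": 0, "turn": 0, "gripper": 0.015},
    {"tx": 0.0025, "ty": -0.008, "tz": 0, "turn": 0, "gripper": 0.015},
    {"tx": 0.0025, "ty": -0.008, "tz": 0, "turn": 0, "gripper": 0.015},
    {"tx": 0.0025, "ty": -0.008, "tz": 0, "turn": 0, "gripper": 0.015}
  ]
}}

```text
time_s: 10.6
tcp_pos: [0.621, -0.2731, 0.2276]
eef_rot: [-90.0, -0.0, 179.9]
contact_force: [0.4, 0.3, -1.3]
gripper_width: 0.0239
```

```bash
python3 sh.py | awk 'NR%3==1'; python3 - <<'E'
from h import *
from plant import r,capture
p,d=capture('scene')
xs=np.arange(.67,.57,-.0005); ys=np.arange(-.20,-.33,-.0005)
X,Y=np.meshgrid(xs,ys,indexing='ij'); q=proj('scene',np.c_[X.ravel(),Y.ravel(),np.full(X.size,.0795)]).astype(np.float32)
im=cv2.remap(p,q[:,0].reshape(X.shape),q[:,1].reshape(X.shape),cv2.INTER_CUBIC)
cv2.imwrite('pics/rs.png',cv2.resize(np.clip(im[...,::-1]*1.8,0,255).astype(np.uint8),None,fx=3,fy=3))
E
```

```text
[ 0.6211 -0.2732  0.2276] 10.65 [ 0.23227843 -0.3805203  -1.82457396]
0.0975 28 x 0.6313 y [-0.2929 -0.2572]
0.1125 18 x 0.6299 y [-0.2925 -0.2585]
0.1275 30 x 0.629 y [-0.2927 -0.2576]
0.1425 25 x 0.628 y [-0.2907 -0.2558]
0.1575 34 x 0.6266 y [-0.2934 -0.2569]
0.1725 29 x 0.6256 y [-0.2936 -0.2566]
0.1875 19 x 0.6253 y [-0.2849 -0.2648]
```

View pics/rs.png

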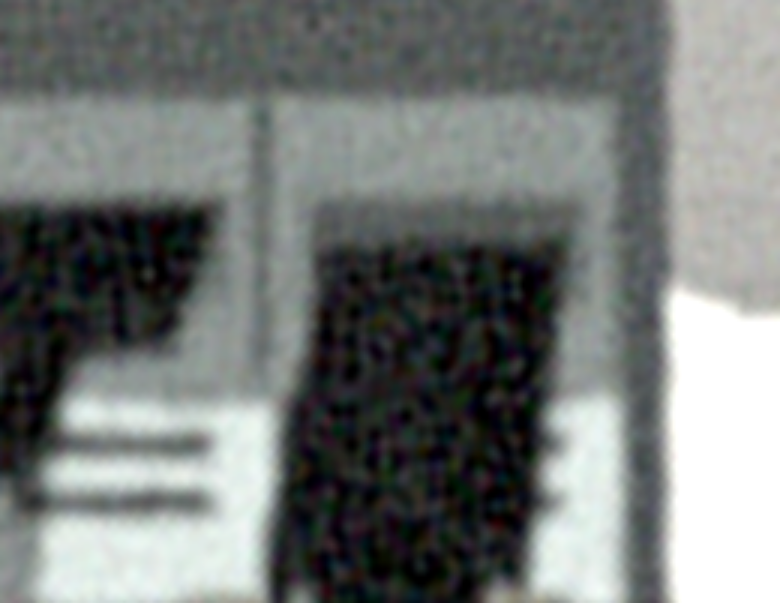

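Request:
{"op": "apply_moves", "data": {
  "deltas": [
    {"tx": -0.0015, "ty": 0, "tz": 0, "turn": 0, "gripper": 0.015},
    {"tx": -0.0015, "ty": 0.008, "tz": 0, "turn": 0, "gripper": 0.015},
    {"tx": -0.0015, "ty": 0.014, "tz": 0, "turn": 0, "gripper": 0.015},
    {"tx": -0.0015, "ty": 0.018, "tz": 0, "turn": 0, "gripper": 0.015},
    {"tx": -0.0015, "ty": 0.018, "tz": 0, "turn": 0, "gripper": 0.015}
  ]
}}

```text
time_s: 11.2
tcp_pos: [0.6224, -0.2731, 0.2089]
eef_rot: [-90.0, -0.1, 180.0]
contact_force: [0.7, 0.9, -1.1]
gripper_width: 0.0237
```

```bash
python3 sh.py | awk 'NR%2==1'
```

```text
[ 0.6227 -0.2732  0.2095] 11.25 [ 0.2500725   0.05888623 -0.68757288]
0.0775 20 x 0.6323 y [-0.2921 -0.2562]
0.0875 27 x 0.6318 y [-0.2937 -0.255 ]
0.0975 24 x 0.6309 y [-0.2917 -0.2566]
0.1075 19 x 0.6304 y [-0.2923 -0.2561]
0.1175 21 x 0.6298 y [-0.2922 -0.2572]
0.1275 22 x 0.6289 y [-0.2937 -0.2679]
0.1375 27 x 0.6281 y [-0.2921 -0.2575]
0.1475 25 x 0.6274 y [-0.2934 -0.2552]
0.1575 33 x 0.6262 y [-0.2926 -0.2564]
0.1675 22 x 0.6264 y [-0.2845 -0.2627]
0.1775 14 x 0.6255 y [-0.2838 -0.2638]
0.1875 22 x 0.6252 y [-0.2835 -0.2653]
0.1975 19 x 0.6243 y [-0.2928 -0.2616]
```

The foot is now inside the mouth (shoulder at 0.163, no force). I'll keep lowering and swing the grip +x to bring the comb upright.

Request:
{"op": "apply_moves", "data": {
  "deltas": [
    {"tx": -0.001, "ty": 0.005, "tz": 0, "turn": 0, "gripper": 0.015},
    {"tx": -0.002, "ty": 0.01, "tz": 0, "turn": 0, "gripper": 0.015},
    {"tx": -0.003, "ty": 0.015, "tz": 0, "turn": 0, "gripper": 0.015},
    {"tx": -0.004, "ty": 0.02, "tz": 0, "turn": 0, "gripper": 0.015},
    {"tx": -0.004, "ty": 0.02, "tz": 0, "turn": 0, "gripper": 0.015}
  ]
}}

```text
time_s: 11.75
tcp_pos: [0.6266, -0.2731, 0.1889]
eef_rot: [-90.0, -0.1, 179.9]
contact_force: [-0.4, -0.3, -1.6]
gripper_width: 0.024
```

```bash
python3 sh.py | awk 'NR%2==1'
```

```text
[ 0.6266 -0.2731  0.1894] 11.8 [-1.72088493 -0.03524931 -1.73058837]
0.0775 22 x 0.6339 y [-0.2927 -0.2561]
0.0875 20 x 0.6333 y [-0.2936 -0.2542]
0.0975 18 x 0.6329 y [-0.292  -0.2567]
0.1075 22 x 0.632 y [-0.2906 -0.2585]
0.1175 24 x 0.6314 y [-0.2925 -0.2593]
0.1275 24 x 0.6307 y [-0.2934 -0.2569]
0.1375 32 x 0.6301 y [-0.2927 -0.2561]
0.1475 16 x 0.6297 y [-0.2859 -0.2639]
0.1575 15 x 0.6294 y [-0.2832 -0.2638]
0.1675 17 x 0.6288 y [-0.2829 -0.2649]
0.1775 15 x 0.6284 y [-0.2827 -0.2598]
0.1975 6 x 0.6304 y [-0.2742 -0.2594]
```

Request:
{"op": "apply_moves", "data": {
  "deltas": [
    {"tx": -0.0005, "ty": 0.006, "tz": 0, "turn": 0, "gripper": 0.015},
    {"tx": -0.001, "ty": 0.012, "tz": 0, "turn": 0, "gripper": 0.015},
    {"tx": -0.0015, "ty": 0.017, "tz": 0, "turn": 0, "gripper": 0.015},
    {"tx": -0.002, "ty": 0.021, "tz": 0, "turn": 0, "gripper": 0.015},
    {"tx": -0.002, "ty": 0.021, "tz": 0, "turn": 0, "gripper": 0.015}
  ]
}}

```text
time_s: 12.3
tcp_pos: [0.629, -0.2732, 0.1687]
eef_rot: [-90.0, -0.0, 180.0]
contact_force: [-1.0, -1.2, -1.5]
gripper_width: 0.0244
```

```bash
python3 sh.py | awk 'NR%2==1'
```

```text
[ 0.629  -0.2731  0.1688] 12.35 [-0.98547064  0.23943658 -2.89389239]
0.0775 18 x 0.6332 y [-0.2935 -0.2554]
0.0875 27 x 0.633 y [-0.2934 -0.2543]
0.0975 23 x 0.6326 y [-0.2929 -0.2571]
0.1075 22 x 0.632 y [-0.2937 -0.262 ]
0.1175 30 x 0.6313 y [-0.2926 -0.2559]
0.1275 15 x 0.6315 y [-0.2853 -0.2626]
0.1375 15 x 0.6311 y [-0.2833 -0.2638]
0.1475 15 x 0.6308 y [-0.2809 -0.2649]
0.1575 14 x 0.6307 y [-0.2803 -0.2597]
0.1825 18 x 0.6287 y [-0.2841 -0.2623]
0.1975 7 x 0.6337 y [-0.284  -0.2598]
```

Request:
{"op": "apply_moves", "data": {
  "deltas": [
    {"tx": 0, "ty": 0.002, "tz": 0, "turn": 0, "gripper": 0.015},
    {"tx": 0, "ty": 0.002, "tz": 0, "turn": 0, "gripper": 0.03},
    {"tx": 0, "ty": 0.002, "tz": 0, "turn": 0, "gripper": 0.042},
    {"tx": 0, "ty": 0.002, "tz": 0, "turn": 0, "gripper": 0.042},
    {"tx": 0, "ty": 0.002, "tz": 0, "turn": 0, "gripper": 0.042}
  ]
}}

```text
time_s: 12.85
tcp_pos: [0.629, -0.2732, 0.1671]
eef_rot: [-90.0, 0.0, 180.0]
contact_force: [0.4, -0.4, -0.1]
gripper_width: 0.0413
```

```bash
python3 sh.py; python3 comb.py k10
```

```text
[ 0.629  -0.2732  0.1671] 12.9 [-0.21841849 -0.57938165  0.58169027]
0.0775 12 x 0.6356 y [-0.2935 -0.2615]
0.0825 22 x 0.6357 y [-0.2905 -0.2552]
0.0875 20 x 0.6356 y [-0.2922 -0.2556]
0.0925 23 x 0.6356 y [-0.2938 -0.2562]
0.0975 21 x 0.636 y [-0.2922 -0.2561]
0.1025 21 x 0.6354 y [-0.2926 -0.2561]
0.1075 27 x 0.6359 y [-0.2937 -0.257 ]
0.1125 18 x 0.6361 y [-0.2911 -0.2572]
0.1175 33 x 0.6355 y [-0.2931 -0.2581]
0.1225 35 x 0.6335 y [-0.2934 -0.256 ]
0.1275 14 x 0.6363 y [-0.2849 -0.2649]
0.1325 13 x 0.6364 y [-0.2843 -0.2644]
0.1375 15 x 0.6364 y [-0.2865 -0.2639]
0.1425 18 x 0.6361 y [-0.2854 -0.264 ]
0.1475 16 x 0.636 y [-0.2856 -0.2635]
0.1525 16 x 0.6363 y [-0.2837 -0.2518]
0.1575 17 x 0.6362 y [-0.2841 -0.2516]
0.1625 15 x 0.6363 y [-0.282  -0.2518]
0.1675 17 x 0.6367 y [-0.2848 -0.2515]
0.1925 11 x 0.6351 y [-0.282  -0.2512]
0.1975 20 x 0.6361 y [-0.2857 -0.2514]
[ 0.629  -0.2732  0.1671] 12.9 0.04197700891708586 [-0.21841849 -0.57938165  0.58169027]
scene 336 axis [-0.182 -0.084  0.98 ] tilt 0.202 low [ 0.6564 -0.2658 -0.0009] ctr [ 0.6375 -0.2746  0.1011] low5%y [ 0.6576 -0.2632  0.0265] n [ 0.92 -0.36  0.14]
top 23
```

View pics/k10_scene.png

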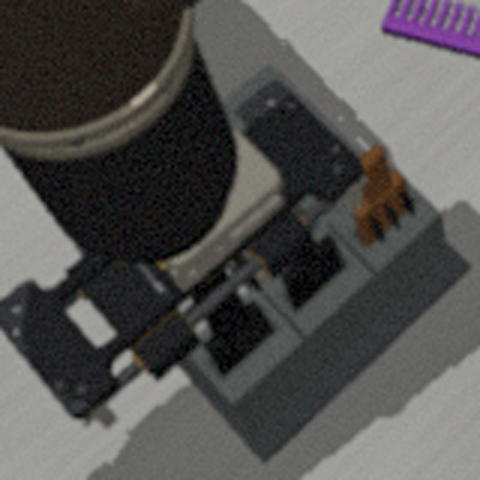

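Request:
{"op": "apply_moves", "data": {
  "deltas": [
    {"tx": 0, "ty": -0.02, "tz": 0, "turn": 0, "gripper": 0.042},
    {"tx": 0, "ty": -0.05, "tz": 0, "turn": 0, "gripper": 0.042},
    {"tx": 0, "ty": -0.08, "tz": 0, "turn": 0, "gripper": 0.042},
    {"tx": 0, "ty": -0.11, "tz": 0, "turn": 0, "gripper": 0.042},
    {"tx": 0.05, "ty": -0.13, "tz": 0, "turn": 0, "gripper": 0.042}
  ]
}}

```text
time_s: 13.5
tcp_pos: [0.5858, -0.2733, 0.2961]
eef_rot: [-89.9, 0.1, -180.0]
contact_force: [-1.1, -0.1, 0.6]
gripper_width: 0.0424
```

Request:
{"op": "apply_moves", "data": {
  "deltas": [
    {"tx": 0.045, "ty": 0, "tz": 0, "turn": 0, "gripper": 0.03},
    {"tx": 0.09, "ty": 0, "tz": 0, "turn": 0, "gripper": 0.01},
    {"tx": 0.12, "ty": 0, "tz": 0, "turn": 0, "gripper": 0},
    {"tx": 0.15, "ty": 0, "tz": 0, "turn": 0, "gripper": 0},
    {"tx": 0.15, "ty": 0, "tz": 0, "turn": 0, "gripper": 0}
  ]
}}

```text
time_s: 14.0
tcp_pos: [0.4295, -0.273, 0.2968]
eef_rot: [-90.0, 0.1, 179.9]
contact_force: [0.9, -0.5, 0.6]
gripper_width: 0.0075
```

```bash
cat > look.py <<'E'
from h import *
from plant import r,capture
import sys
tag=sys.argv[1];s=r.get_state();print(np.round(s['tcp_pos'],4),s['eef_rot'],s['time_s'],s['gripper_width'])
P={}
for n in('scene','top'):
    p,d=capture(n); P[n]=p
    v,u=np.mgrid[0:420,0:560]; uv=np.c_[u.ravel(),v.ravel()]; dd=d.ravel(); k=dd>0
    C=cloud(n,uv[k],dd[k]); c=p.reshape(-1,3)[k].astype(int)
    for nm,yc in(('a',-.275),('c',-.215)):
        m=(c.max(1)<50)&(abs(C[:,0]-.63)<.03)&(abs(C[:,1]-yc)<.028)&(C[:,2]>.09)&(C[:,2]<.26); Q=C[m]
        if m.sum()>20:
            print(n,nm,m.sum(),'zmax',np.sort(Q[:,2])[-5:].round(4))
            for lo in np.arange(.09,.225,.01):
                q=Q[(Q[:,2]>lo)&(Q[:,2]<lo+.01)]
                if len(q)>5 and nm=='a' and n=='scene': print(round(lo+.005,3),len(q),np.round(np.median(q,0)[:2],4),np.round(np.percentile(q[:,1],[3,97]),4))
    for nm,yc in(('a',-.275),('c',-.215),('b',-.155)):
        m=(c.max(1)<55)&(abs(C[:,0]-.51)<.045)&(abs(C[:,1]-yc)<.02)&(C[:,2]>.085)&(C[:,2]<.115); Q=C[m]
        print(n,'ball',nm,m.sum(),Q.mean(0).round(4) if m.sum() else '')
a=cv2.resize(P['scene'][250:400,90:270],None,fx=2.2,fy=2.2);b=cv2.resize(P['top'][150:300,340:500],None,fx=2.2,fy=2.2)
cv2.imwrite(f'pics/{tag}.png',np.clip(np.hstack([a,b])[...,::-1]*1.6,0,255).astype(np.uint8))
E
python3 look.py l1
```

```text
[ 0.4295 -0.273   0.2968] [-8.99986397e+01  9.95966268e-02  1.79899372e+02] 14.0 0.007450249177415617
scene a 515 zmax [0.2178 0.2179 0.2183 0.2185 0.2187]
0.095 39 [ 0.6358 -0.2755] [-0.2938 -0.2558]
0.105 51 [ 0.6357 -0.272 ] [-0.2935 -0.256 ]
0.115 47 [ 0.6357 -0.2769] [-0.2926 -0.2569]
0.125 48 [ 0.6356 -0.2773] [-0.2919 -0.2572]
0.135 30 [ 0.6366 -0.2746] [-0.286  -0.2636]
0.145 28 [ 0.6367 -0.2745] [-0.2849 -0.2645]
0.155 29 [ 0.6365 -0.2762] [-0.2854 -0.2646]
0.165 33 [ 0.6365 -0.2753] [-0.2861 -0.2659]
0.175 30 [ 0.6364 -0.275 ] [-0.2856 -0.2645]
0.185 31 [ 0.6362 -0.2765] [-0.2854 -0.2656]
0.195 32 [ 0.6364 -0.2758] [-0.2859 -0.265 ]
0.205 35 [ 0.6365 -0.2753] [-0.2854 -0.2639]
0.215 82 [ 0.634  -0.2734] [-0.2841 -0.2628]
scene c 229 zmax [0.1667 0.167  0.1671 0.1673 0.1677]
scene ball a 52 [ 0.4903 -0.2744  0.1019]
scene ball c 54 [ 0.5361 -0.2148  0.1016]
scene ball b 51 [ 0.5356 -0.1553  0.1007]
top a 134 zmax [0.2182 0.2182 0.2182 0.219  0.2201]
top c 72 zmax [0.1657 0.1659 0.1674 0.1693 0.1721]
top ball a 0 
top ball c 0 
top ball b 0
```

View pics/l1.png

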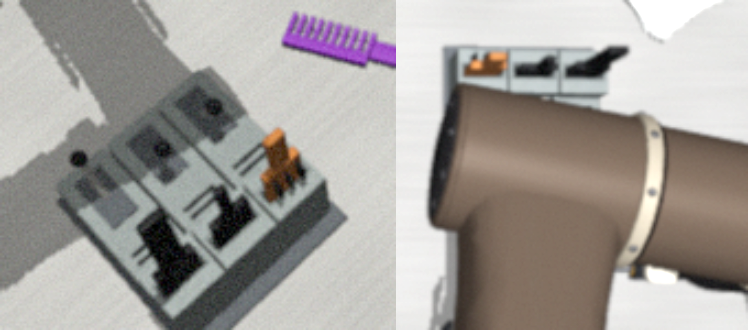

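The comb is free and home. Its top is at z≈0.218, 51 mm above the tail comb's top (50 mm expected), and it stands vertical. Ball a is at about (78,158) in the left half of the picture, still off. I'll close the fingers, descend in front of the ball and push.

Request:
{"op": "apply_moves", "data": {
  "deltas": [
    {"tx": 0.0, "ty": 0.04, "tz": 0.0015, "turn": 0, "gripper": 0},
    {"tx": 0.0, "ty": 0.08, "tz": 0.0015, "turn": 0, "gripper": 0},
    {"tx": 0.0, "ty": 0.12, "tz": 0.0015, "turn": 0, "gripper": 0},
    {"tx": 0.0, "ty": 0.16, "tz": 0.0015, "turn": 0, "gripper": 0},
    {"tx": 0.0, "ty": 0.197, "tz": 0.0015, "turn": 0, "gripper": 0}
  ]
}}

```text
time_s: 14.6
tcp_pos: [0.4331, -0.2744, 0.0967]
eef_rot: [-90.0, -0.0, 180.0]
contact_force: [0.2, -0.2, -0.8]
gripper_width: 0.0005
```

Request:
{"op": "apply_moves", "data": {
  "deltas": [
    {"tx": 0, "ty": 0, "tz": 0, "turn": 0, "gripper": 0},
    {"tx": 0, "ty": 0, "tz": 0, "turn": 0, "gripper": 0}
  ]
}}

```text
time_s: 14.8
tcp_pos: [0.4332, -0.2747, 0.0988]
eef_rot: [-90.0, -0.1, 180.0]
contact_force: [0.8, 0.1, 1.0]
gripper_width: 0.0003
```

```bash
python3 look.py l2 | head -1
```

```text
[ 0.4332 -0.2747  0.0988] [-8.99863124e+01 -1.01350289e-01  1.79998812e+02] 14.8 0.00028775902162688047
```

View pics/l2.png

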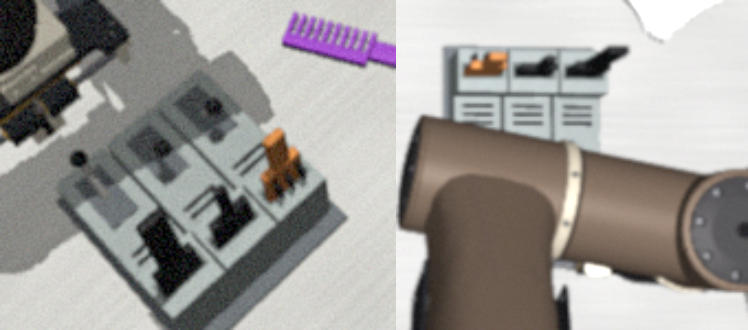

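Request:
{"op": "apply_moves", "data": {
  "deltas": [
    {"tx": -0.015, "ty": 0, "tz": 0, "turn": 0, "gripper": 0},
    {"tx": -0.03, "ty": 0, "tz": 0, "turn": 0, "gripper": 0},
    {"tx": -0.042, "ty": 0, "tz": 0, "turn": 0, "gripper": 0},
    {"tx": -0.052, "ty": 0, "tz": 0, "turn": 0, "gripper": 0},
    {"tx": -0.06, "ty": 0, "tz": 0, "turn": 0, "gripper": 0}
  ]
}}

```text
time_s: 15.4
tcp_pos: [0.4934, -0.2745, 0.0987]
eef_rot: [-90.0, -0.0, 180.0]
contact_force: [-1.5, 0.1, 1.2]
gripper_width: 0.0007
```

Request:
{"op": "apply_moves", "data": {
  "deltas": [
    {"tx": -0.008, "ty": 0, "tz": 0, "turn": 0, "gripper": 0},
    {"tx": -0.016, "ty": 0, "tz": 0, "turn": 0, "gripper": 0},
    {"tx": -0.022, "ty": 0, "tz": 0, "turn": 0, "gripper": 0},
    {"tx": -0.026, "ty": 0, "tz": 0, "turn": 0, "gripper": 0},
    {"tx": -0.026, "ty": 0, "tz": 0, "turn": 0, "gripper": 0}
  ]
}}

```text
time_s: 15.9
tcp_pos: [0.516, -0.2745, 0.0979]
eef_rot: [-90.0, -0.3, 179.9]
contact_force: [-8.8, -0.3, 2.7]
gripper_width: 0.0003
```

```bash
python3 look.py l3 | grep -E 'ball|zmax|\]'
```

```text
[ 0.516  -0.2745  0.0979] [-90.04800649  -0.33057084 179.92628562] 15.9 0.00026783980211527304
scene a 524 zmax [0.2178 0.2178 0.218  0.2184 0.2185]
0.095 40 [ 0.6358 -0.2747] [-0.2938 -0.2566]
0.105 47 [ 0.6357 -0.2739] [-0.2921 -0.2567]
0.115 48 [ 0.6357 -0.2786] [-0.2931 -0.2569]
0.125 49 [ 0.6359 -0.2776] [-0.2922 -0.257 ]
0.135 29 [ 0.6364 -0.2737] [-0.286  -0.2638]
0.145 25 [ 0.6364 -0.2751] [-0.2853 -0.2644]
0.155 31 [ 0.6365 -0.2748] [-0.2849 -0.2646]
0.165 27 [ 0.6363 -0.2769] [-0.2853 -0.266 ]
0.175 35 [ 0.6364 -0.2751] [-0.2864 -0.2639]
0.185 32 [ 0.6364 -0.2751] [-0.2858 -0.2648]
0.195 38 [ 0.6363 -0.2759] [-0.2857 -0.2644]
0.205 39 [ 0.636  -0.2751] [-0.2856 -0.2623]
0.215 84 [ 0.6333 -0.2738] [-0.285  -0.2631]
scene c 226 zmax [0.1663 0.1671 0.1674 0.1685 0.1693]
scene ball a 71 [ 0.5352 -0.2743  0.1005]
scene ball c 53 [ 0.5361 -0.2149  0.1017]
scene ball b 51 [ 0.536  -0.1555  0.1015]
top a 37 zmax [0.2172 0.2182 0.2187 0.2188 0.2223]
top ball a 0 
top ball c 0 
top ball b 0
```

View pics/l3.png

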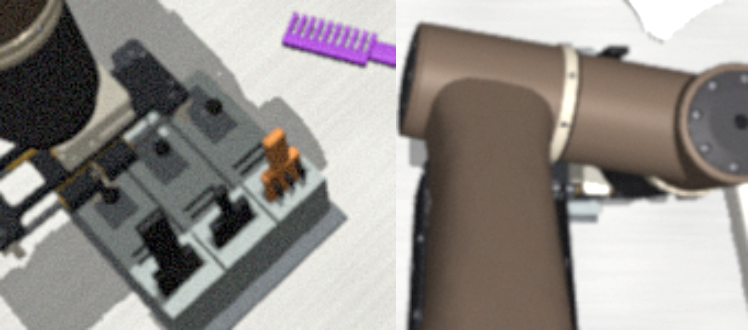

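The ball is against its stop (9 N), in line with its neighbours. One small extra push, then I'll back off.

Request:
{"op": "apply_moves", "data": {
  "deltas": [
    {"tx": -0.002, "ty": 0, "tz": 0, "turn": 0, "gripper": 0},
    {"tx": -0.002, "ty": 0, "tz": 0, "turn": 0, "gripper": 0},
    {"tx": 0.02, "ty": 0, "tz": 0, "turn": 0, "gripper": 0},
    {"tx": 0.05, "ty": 0, "tz": 0, "turn": 0, "gripper": 0},
    {"tx": 0.09, "ty": 0, "tz": 0, "turn": 0, "gripper": 0}
  ]
}}

```text
time_s: 16.5
tcp_pos: [0.4294, -0.2748, 0.0988]
eef_rot: [-90.0, 0.1, -180.0]
contact_force: [-0.1, -1.0, 0.9]
gripper_width: 0.0004
```

Request:
{"op": "apply_moves", "data": {
  "deltas": [
    {"tx": 0, "ty": -0.03, "tz": 0, "turn": 0, "gripper": 0},
    {"tx": 0, "ty": -0.07, "tz": 0, "turn": 0, "gripper": 0},
    {"tx": 0, "ty": -0.1, "tz": 0, "turn": 0, "gripper": 0},
    {"tx": 0, "ty": -0.1, "tz": 0, "turn": 0, "gripper": 0}
  ]
}}

```text
time_s: 16.9
tcp_pos: [0.4316, -0.2757, 0.2039]
eef_rot: [-89.8, 0.5, 180.0]
contact_force: [0.5, -0.7, -0.3]
gripper_width: 0.0004
```

```bash
python3 look.py l4 | grep -E 'ball|zmax|0.[12].5 '
```

```text
scene a 515 zmax [0.2179 0.218  0.2181 0.2182 0.2182]
0.105 50 [ 0.6359 -0.2754] [-0.2915 -0.2571]
0.115 49 [ 0.6356 -0.2745] [-0.2935 -0.2571]
0.125 48 [ 0.6359 -0.2773] [-0.2917 -0.2566]
0.135 28 [ 0.6364 -0.2748] [-0.2852 -0.2637]
0.145 31 [ 0.6365 -0.2757] [-0.2861 -0.2646]
0.155 27 [ 0.6366 -0.2755] [-0.285  -0.2652]
0.165 32 [ 0.6364 -0.2749] [-0.2863 -0.2646]
0.175 30 [ 0.6363 -0.2763] [-0.2857 -0.265 ]
0.185 32 [ 0.6363 -0.2748] [-0.2854 -0.2658]
0.195 32 [ 0.6364 -0.2768] [-0.2856 -0.2658]
0.205 36 [ 0.636  -0.2733] [-0.2855 -0.2621]
0.215 83 [ 0.6341 -0.2742] [-0.2848 -0.263 ]
scene c 223 zmax [0.1658 0.1663 0.1665 0.1668 0.167 ]
scene ball a 56 [ 0.5379 -0.2744  0.1009]
scene ball c 53 [ 0.5362 -0.2148  0.1022]
scene ball b 51 [ 0.5359 -0.1554  0.1012]
top a 138 zmax [0.2177 0.2177 0.2188 0.2197 0.2208]
top c 73 zmax [0.1643 0.1646 0.165  0.1678 0.1698]
top ball a 0 
top ball c 0 
top ball b 0
```

View pics/l4.png

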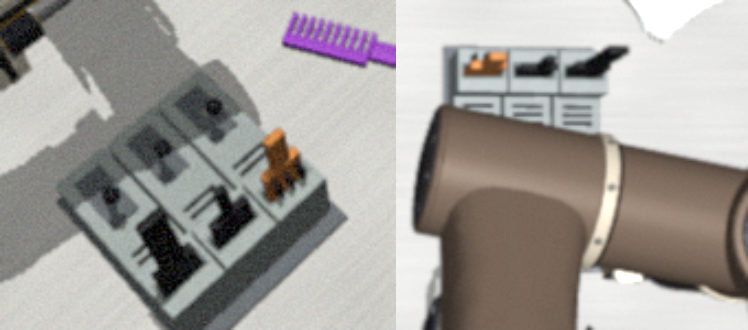

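All three balls are level at x≈0.536–0.538, so all are on. The comb is upright and home, and the bystanders are unchanged. I'll hand the job in.

```bash
python3 -c "
from plant import r
print(r.close_job())"
```

```text
the job is handed in; nothing more can be done
None
```

The comb is standing in the empty bay, released, and that bay's toggle is on. I handed the job in at about 17 s; no verdict was reported.

**What I did:** The tool could only point down, so I gripped the comb across its 24 mm handle width, not its thickness. I drew it out of the rest, then let it swing to vertical under a light 3 N grip with small shakes, and lowered it into the slot. The first insertion failed: the foot caught on the far chamfer and the comb slid about 30 mm up in the grip. I saw this in the depth image, moved it back and the second try went in with no force. I then pushed the toggle with closed fingers until it met its stop, at about 9 N.

**Last checks, from the camera:**
- **Comb:** it is vertical to within about 0.01 rad and about 1–2 mm from the slot centre. Its top is 51 mm above the tail comb's top, where 50 mm means fully home. The slot floor itself can't be seen, so its depth is inferred from that.
- **Toggles:** the three balls are at x = 0.538, 0.536 and 0.536 m, so bay a matches its running neighbours.
- **Bystanders:** the brush and tail comb look unmoved. I did not re-measure the tape roll and bottle at the end, but the arm never came near the tape and passed well clear of the bottle.
- **Disagreement:** heights on the dryer read about 4–5 mm above the given sizes, which I took to be its base plate.

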